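# Present the marked jar to the stock scanner

## Task

The red-lidded jar has to be scanned: first raise the scanner's lid, which has an orange tab, until it stands about 60 degrees up from shut, and leave it standing there. Then turn the carousel until the red-lidded jar is right at the yellow arrow, and finish with the gripper still holding the turntable still in that position. Leave the other goods on the table where they are.

Things in the scene. Friction and masses are not known exactly. Their poses are not given: they have to be found in the camera images.
- scanner: Base of the jar scanner, a grey flat box 200 x 150 x 40 mm fixed to the table; origin at the centre of its underside. At zero yaw its y axis points towards the carousel side; its yaw varies a little.
- lid (a joint): Angle of the scanner's white lid in rad: 0 = shut flat on the base, 1.047 = 60 degrees up, 1.9 = fully back. It starts nearly shut (0.05 to 0.25). The hinge is stiff (about 0.6 N m friction): the lid stays wherever it is left; lifting at the tab takes 4 to 7 N.
- lid_hinge (a point): Point on the lid's hinge line, at its middle, 42 mm above the table. The hinge line runs along the scanner's x axis at its -y edge; the lid rises about the +x axis (right-hand rule). Axes: x along the hinge, y along the lid from hinge to free edge, z out of the lid's outer face. The lid is 200 (along x) x 150 (along y) x 12 mm, lying 0 to 12 mm above this point.
- lid_tab (a point): Grip point in the orange tab that sticks out in the plane of the lid from the middle of its free edge. The tab is 30 mm wide (along the hinge, x), 12 mm thick and reaches 50 mm beyond the lid's edge (y); this point lies 32 mm beyond the edge, mid-thickness, 182 mm from the hinge in y and 6 mm in z. Same axes as lid_hinge; nothing stands beside the tab.
- turntable: Turntable of the jar carousel, a wooden disc of 132 mm radius and 16 mm thick with five jars (58 mm diameter, tops 100 mm above the disc's underside) clipped in fixed, evenly spaced, centres 90 mm from the axis. It turns freely either way without stop about its vertical axis (friction about 0.05 N m) and stays where it is left. Origin on the axis at the disc's underside, 14 mm above the table; z up, -y towards the red-lidded jar. It has about 1 kg.
- handle (a point): Centre of the black handle bar on the post in the middle of the turntable, 164 mm above the table, on the axis: bar 70 mm long (along the turntable's x), 16 mm wide (y), 26 mm tall. Turns with the turntable. Everything else on the turntable ends 50 mm lower, but for the 22 mm post below the bar.
- red_jar (a point): Top centre of the marked jar, the only one with a red lid and red label, 114 mm above the table, 90 mm from the turntable's axis. The other four have white lids.
- front (a point): Fixed spot at the carousel's front, 90 mm from the axis, directly inward of the yellow arrow: the jar's centre belongs above it. The arrow lies flat on the table (10 mm thick), sticking out from under the disc 138 to 200 mm from the axis on the side of the scanner, pointing to the axis.
- can_green: Bystander: food can with a green wrapper and a paper band, 75 mm diameter, 110 mm tall, standing; origin under its centre.
- can_blue: Bystander: food can with a blue wrapper and a paper band, 75 mm diameter, 110 mm tall, standing; origin under its centre.
- can_yellow: Bystander: food can with a yellow wrapper and a paper band, 75 mm diameter, 110 mm tall, standing; origin under its centre.
- tuna_tin: Bystander: flat tin, 84 mm diameter, 36 mm tall; origin under its centre.
- sauce_jar: Bystander: jar with green lid, 70 mm diameter, 120 mm tall, standing apart from the carousel; origin under its centre.
- pasta_box: Bystander: blue and yellow carton 120 x 50 x 170 mm, standing; origin under its centre.

How it is judged:
By the outcome, as a careful person would: the job done as asked, in the order asked, and still so for the second after the job is handed in, while the arm keeps its last pose, push and grip.
It also fails if it takes over 72 s, if anything falls off the work surface, if the arm or the gripper's body presses on something with over 40 N, if the wrist force passes 120 N, or if a joint passes its speed limit or range.

## Robot

A 7-joint arm with a two-finger parallel gripper is mounted at the origin on the work surface. World frame = base frame: x ahead of the robot, y to its left, z up, the work surface at z = 0. Lengths are in m, angles in degrees, forces in N, time in s.
With the tool pointing down it reaches from about 0.4 to 0.925 m from the base axis. Payload 4.1 kg.
Tool frame: the origin (TCP) lies midway between the tips of the shut fingers; the grasp point (between the pads) lies r.grip_depth behind it (r.grip_depth is the distance from the TCP to the grasp point, in m); y points along the fingers, z is the direction in which the jaws open and shut, and the axes are right-handed (so a half turn about y gives the same grasp; the last joint's range is limited). The gripper opens to 85 mm and grips with 20 to 120 N. Pads are 22 mm wide; open, the fingers measure 114 mm over their backs; the gripper's body (76 mm by 85 mm) begins 54 mm behind the grasp point. The pads swing forward as they close: fully open they stand 13 mm farther back than shut.
Start: joints at [63.713, 22.827, 2.584, 88.041, -1.071, 69.15, -2.905], TCP at [0.229, -0.608, 0.231] pointing down, gripper open.
Joint ranges: [-161.44, 161.44], [-28.35, 127.94], [-78.24, 83.42], [0, 140.83], [-78.03, 258.03], [13.02, 114.36], [-168.23, 168.23]. Speed limits (degrees/s): [147.25, 147.25, 180, 180, 180, 180, 180].

## Interface

Orientations are given as a 3x3 rotation matrix whose columns are the frame's x, y, z axes.
In Python, from workcell import r, effector, ik, cams, ticket gives the robot as it stands. The module is installed in compiled form; this text tells all that it offers. Calls block until the motion is done:
- r.goto(position, orientation): joint-space move of the TCP to a pose.
- r.move_l(position, max_speed=0.15, rot=None, max_force=None): straight line of the TCP; rot=None keeps the orientation; max_speed is the mean speed in m/s. With max_force (N) it stops when the force on the tool has changed by that much, and returns True; else False.
- r.movej(angles): joint-space move.
- effector.set_gripper(opening, force=None): opening from 0.0 (shut) to 1.0 (fully open); force is the grip in N (None keeps the last); returns when the fingers have stopped.
- r.pause(seconds).
- ik(position, orientation): joint angles nearest the present ones, or None.
- r.state(): the state.
- cams.read_camera(name): name is "side" or "top"; returns a dict with "color" (384x512x3 uint8, red, green, blue), "range_z" (384x512 float32, m along the optical axis (not along the pixel's ray), 0 where there is no reading), "vfov" (degrees; the focal length in pixels is half the picture's height over the tangent of half this angle, whatever the lens; pixels are square), "cx", "cy" (the principal point, pixels), "extrinsics" (4x4, takes a point from camera to world coordinates). Camera axes: x right, y down, z forward; pixel columns grow to the right and rows downward; lengths in m; the calibration is good to about 2 mm. A picture is of the moment at which its call begins.
A pose or a line that the arm cannot do raises r.IKError and nothing moves.
- ticket.job_done(): hands the job in, once; it reports no verdict.
The state is a dict: "time": time; "joint_positions": joint angles; "qvel": joint speeds; "joint_efforts": joint torques, N m; "position": TCP position; "orientation": TCP orientation; "wrist_force": force on the tool from outside, world axes, zero at the start; "torque": the same for the moment, N m; "width": opening from 0.0 (shut) to 1.0 (fully open).
Only numpy, scipy, OpenCV 4.12 (cv2) and the standard library are available. Lean on these libraries where they do the work, as an engineer would, in place of code of your own. Each camera call takes 0.05 s, during which the arm holds its last target. There are 200 camera calls.

## Working session

There is one attempt and no reset: what is moved stays moved. The work goes in short steps, each a Python script; the robot and the scene stay as the last script left them, time stands still between calls to the robot, and variables do not carry over. Pictures are saved under pics/ and viewed, about 8 in all and at most 12, crops included, and the job is handed in when it is done.

```bash
mkdir -p pics
cat > h.py <<'E'
import numpy as np, cv2
from workcell import r, effector, ik, cams, ticket
def cam(n):
    d=cams.read_camera(n); h=d["color"].shape[0]
    d["f"]=h/2/np.tan(np.radians(d["vfov"])/2); return d
def cloud(d):
    z=d["range_z"]; v,u=np.mgrid[:z.shape[0],:z.shape[1]]
    p=np.stack([(u-d["cx"])/d["f"]*z,(v-d["cy"])/d["f"]*z,z],-1)
    T=np.array(d["extrinsics"]); w=p@T[:3,:3].T+T[:3,3]; w[z==0]=np.nan; return w
def ray(d,u,v,h):
    T=np.array(d["extrinsics"]); k=T[:3,:3]@np.array([(u-d["cx"])/d["f"],(v-d["cy"])/d["f"],1]); o=T[:3,3]
    return o+k*(h-o[2])/k[2]
def save(d,n): cv2.imwrite(f"pics/{n}.png",d["color"][:,:,::-1])
E
python3 - <<'E'
from h import *
out=[]
for n in("top","side"):
    d=cam(n); save(d,n+"0"); out.append(d["color"]); print(n,d["vfov"],d["cx"],d["cy"],d["f"]); print(np.round(d["extrinsics"],3)); print((d["range_z"]==0).mean())
print(r.grip_depth,r.state())
E
```

```text
top 48.55167316729575 262.8407884747869 191.91564231281419 425.71146370412674
[[ 0.018 -0.988  0.152  0.368]
 [-1.    -0.019 -0.009  0.022]
 [ 0.011 -0.151 -0.988  1.564]
 [ 0.     0.     0.     1.   ]]
0.003911336263020833
side 54.89688934271579 257.89673019243276 187.9686509353051 369.6402625167755
[[-0.709 -0.386  0.59  -0.014]
 [-0.705  0.395 -0.589  0.64 ]
 [-0.006 -0.834 -0.552  0.706]
 [ 0.     0.     0.     1.   ]]
0.004002888997395833
0.0187 {'time': 0.1, 'joint_positions': array([63.71306286, 22.86801398,  2.57966686, 88.10631441, -1.07092181,
       69.15007294, -2.90408424]), 'qvel': array([-0.10529178, -0.12881419, -0.06607861, -0.18100332,  0.01988339,
       -0.01305366, -0.08249343]), 'joint_efforts': array([ 3.21118328e-03, -4.76261652e+01,  1.36988115e+00, -2.54954553e+01,
        1.18962754e-02,  4.92167062e-03,  1.56096644e-05]), 'position': array([ 0.22868231, -0.60784182,  0.23036832]), 'orientation': array([[-9.35919754e-01, -7.31707302e-04,  3.52212549e-01],
       [-3.52213287e-01,  1.58978828e-03, -9.35918412e-01],
       [ 1.24874955e-04, -9.99998469e-01, -1.74563129e-03]]), 'wrist_force': array([ 0.01374472, -0.15846632, -0.51372299]), 'torque': array([0.01391343, 0.00599762, 0.00839219]), 'width': 1.000236364973268}
```

View pics/top0.png

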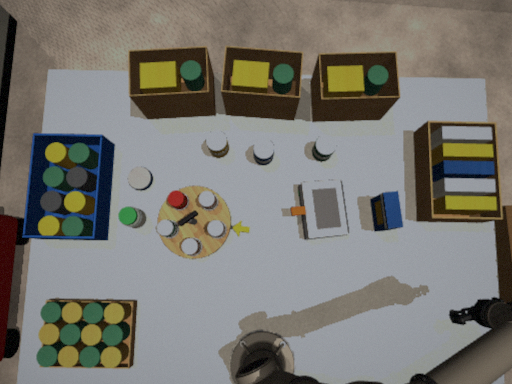

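View pics/side0.png

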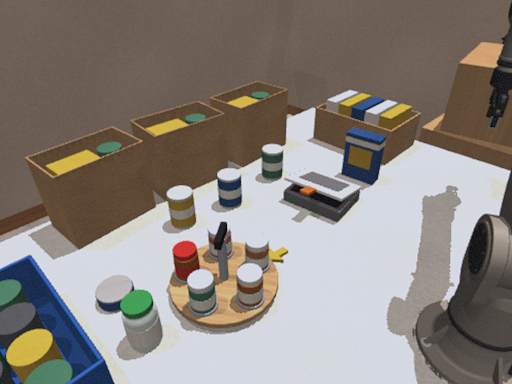

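The top view shows the turntable at (194,222) with the red jar at (176,199), the handle at (187,218) and the arrow at (240,228). The tab is at (297,211) and the lid around (324,209), hinged on its right. The side view agrees: lid slightly open, and the blue carton stands just behind the hinge.

```bash
cat >> h.py <<'E'
def mask(d,lo,hi,box):
    m=cv2.inRange(cv2.cvtColor(d["color"],cv2.COLOR_RGB2HSV),lo,hi); b=np.zeros_like(m); x0,y0,x1,y1=box; b[y0:y1,x0:x1]=1; return m*b>0
E
python3 - <<'E'
from h import *
for n,tb,lb in(("top",(285,195,312,225),(300,178,350,242)),("side",(295,180,320,200),(283,165,362,205))):
    d=cam(n); w=cloud(d)
    m=mask(d,(5,150,120),(18,255,255),tb); p=w[m]; print(n,"tab",m.sum(),np.nanmedian(p,0),np.nanmin(p,0),np.nanmax(p,0))
    m=mask(d,(0,0,70),(180,60,255),lb); p=w[m]; p=p[np.isfinite(p).all(1)&(p[:,2]>.05)]
    for _ in range(4):
        c=p.mean(0); nn=np.linalg.svd(p-c,full_matrices=False)[2][2]; nn*=np.sign(nn[2]); e=(p-c)@nn; p=p[abs(e)<max(.003,2*e.std())]
    print(" lid",len(p),c,nn,np.degrees(np.arccos(nn[2])),e.std(),cv2.minAreaRect(p[:,:2].astype(np.float32)))
    if n=="top":
        print(" rng",p.min(0),p.max(0))
        # turntable
        m=mask(d,(20,150,150),(33,255,255),(231,218,252,240)); p=w[m]; u=np.argwhere(m)[:,::-1]
        a=np.array([ray(d,*q,.01) for q in u]); c=a.mean(0); print(" arrow",m.sum(),c, np.nanmedian(p,0), a.min(0),a.max(0))
        ww=w[180:262,150:236].reshape(-1,3); col=d["color"][180:262,150:236].reshape(-1,3)
        k=(abs(ww[:,2]-.030)<.008); print(" disc",k.sum(),cv2.minEnclosingCircle(ww[k][:,:2].astype(np.float32)))
        k=(abs(ww[:,2]-.177)<.012); print(" handle",k.sum(),np.median(ww[k],0),cv2.minAreaRect(ww[k][:,:2].astype(np.float32)))
        m=mask(d,(0,150,60),(6,255,255),(160,185,190,212))|mask(d,(172,150,60),(180,255,255),(160,185,190,212))
        k=m&(abs(w[:,:,2]-.114)<.01); print(" red",k.sum(),w[k].mean(0))
        q=w[170:240,365:405].reshape(-1,3); q=q[q[:,2]>.15]; print(" box",q.min(0),q.max(0))
    else:
        ww=w.reshape(-1,3); k=(abs(ww[:,2]-.170)<.02)&(d["color"].reshape(-1,3).max(1)<70); ww=ww[k]; ww=ww[(abs(ww[:,0]-.38)<.12)&(abs(ww[:,1]-.2)<.12)]
        if len(ww): print(" handle side",len(ww),ww.min(0),ww.max(0),ww.mean(0))
E
```

```text
top tab 103 [ 0.53207366 -0.11395224  0.09373249] [ 0.51775961 -0.13583304  0.08499475] [ 0.54802767 -0.08905959  0.10408549]
 lid 2006 [ 0.54414758 -0.20820426  0.07233182] [ 0.032053   -0.22603407  0.97359191] 13.196736537683924 0.0025010287014884977 ((0.5460125803947449, -0.21040049195289612), (0.19982045888900757, 0.15170028805732727), 7.686422348022461)
 rng [ 0.4402825  -0.29187394  0.05024582] [ 0.6524472  -0.12458917  0.09345246]
 arrow 80 [0.4713485  0.08836987 0.01      ] [0.47199208 0.09271261 0.01062784] [0.4502352  0.05996877 0.01      ] [0.49035845 0.1112839  0.01      ]
 disc 2553 ((0.524381160736084, 0.28827986121177673), 0.176169291138649)
 handle 117 [0.49324487 0.25540136 0.17627466] ((0.4931662976741791, 0.25628137588500977), (0.016328074038028717, 0.0693407654762268), 37.171932220458984)
 red 190 [0.5626684  0.30826762 0.11477318]
 box [ 0.47143952 -0.44920318  0.15023302] [ 0.59419765 -0.38532604  0.18262489]
side tab 81 [ 0.52531423 -0.10207391  0.09605283] [ 0.51377129 -0.13672357  0.08338643] [ 0.54103851 -0.08721391  0.10203808]
 lid 1062 [ 0.53642547 -0.20209514  0.07529518] [ 0.02859517 -0.22071162  0.97491984] 12.859220996041424 0.000997204558594558 ((0.5431509613990784, -0.20272666215896606), (0.20040643215179443, 0.16308996081352234), 7.636919975280762)
 handle side 197 [0.46358926 0.23133946 0.15303258] [0.49995785 0.28830665 0.18147085] [0.47909106 0.2664635  0.17180957]
```

```bash
cat >> h.py <<'E'
from scipy.spatial.transform import Rotation as R
HX=np.array([.991,.135,0]); HX/=np.linalg.norm(HX); HZ=np.array([0,0,1.]); HY=np.cross(HZ,HX); H=np.array([.553,-.279,.042])
G=r.grip_depth
def tabpose(lid,tool,sgn,off=0):
    """TCP pose gripping the tab at lid angle (deg), tool tilted back by tool deg; off = extra mm back along tool"""
    Q=R.from_rotvec(HX*np.radians(lid)); g=H+Q.apply(.182*HY+.006*HZ)
    a=R.from_rotvec(HX*np.radians(tool)).apply(-HZ); z=sgn*HX; M=np.stack([np.cross(a,z),a,z],1)
    return g+a*(G-off),M
def dpose(c,z,ang):
    """tool down at grasp point c, height z, jaws along ang (deg)"""
    a=-HZ; zz=np.array([np.cos(np.radians(ang)),np.sin(np.radians(ang)),0]); return np.array([c[0],c[1],z]),np.stack([np.cross(a,zz),a,zz],1)
E
python3 - <<'E'
from h import *
for s in(1,-1):
    for l,t,o in((13,0,.14),(13,0,0),(30,12,0),(45,22,0),(60,30,0),(60,30,.12)):
        q=ik(*tabpose(l,t,s,o)); print(s,l,tabpose(l,t,s,o)[0].round(3),None if q is None else np.round(q))
for a in(37,-143,0,-60,-97.5,82.5,120):
    q=ik(*dpose((.493,.256),.155,a)); print(a,None if q is None else np.round(q))
E
```

```text
1 13 [ 0.529 -0.105  0.21 ] [ 32.  14. -30. 104.   8.  64.   7.]
1 13 [ 0.529 -0.105  0.07 ] [ 30.  24. -29. 112.  15.  48.   1.]
1 30 [ 0.532 -0.122  0.12 ] [ 38.  24. -29. 105.   0.  57.  19.]
1 45 [ 0.535 -0.149  0.158] [ 45.  27. -30.  98.  -7.  68.  28.]
1 60 [ 0.54  -0.185  0.186] [ 49.  31. -29.  91. -12.  77.  34.]
1 60 [ 0.548 -0.244  0.29 ] [ 50.  30. -26.  78. -12.  92.  34.]
-1 13 [ 0.529 -0.105  0.21 ] [  13.   13.   -8.  105.    2.   63. -167.]
-1 13 [ 0.529 -0.105  0.07 ] [   7.   22.   -1.  112.    0.   46. -166.]
-1 30 [ 0.532 -0.122  0.12 ] [  14.   22.    1.  106.  -14.   58. -149.]
-1 45 [ 0.535 -0.149  0.158] [  19.   25.    4.   99.  -22.   70. -139.]
-1 60 [ 0.54  -0.185  0.186] [  23.   29.    8.   92.  -27.   81. -133.]
-1 60 [ 0.548 -0.244  0.29 ] [  25.   28.   11.   79.  -27.   95. -134.]
37 [ 14.  27. -59. 105.  26.  63. -17.]
-143 [ -77.   30.   61.  107.  -30.   61. -148.]
0 [ 13.  27. -58. 105.  25.  63. -54.]
-60 [  11.   25.  -54.  105.   23.   62. -112.]
-97.5 [  15.   28.  -61.  105.   27.   63. -153.]
82.5 [ 15.  27. -60. 105.  27.  63.  27.]
120 [ 18.  30. -66. 105.  31.  65.  61.]
```

Run:
```python
from h import *
r.goto(*tabpose(13,0,1,.14)); effector.set_gripper(1.0)
print(r.move_l(tabpose(13,0,1,.002)[0],.12,max_force=12), r.state()["position"],r.state()["time"],r.state()["wrist_force"])
d=cam("side"); cv2.imwrite("pics/s1.png",cv2.resize(d["color"][100:260,220:440,::-1],None,fx=3,fy=3))
```

```text
False [ 0.5299544  -0.10467564  0.07282042] 3.825 [0.01834656 0.41962856 0.13578755]
```

View pics/s1.png

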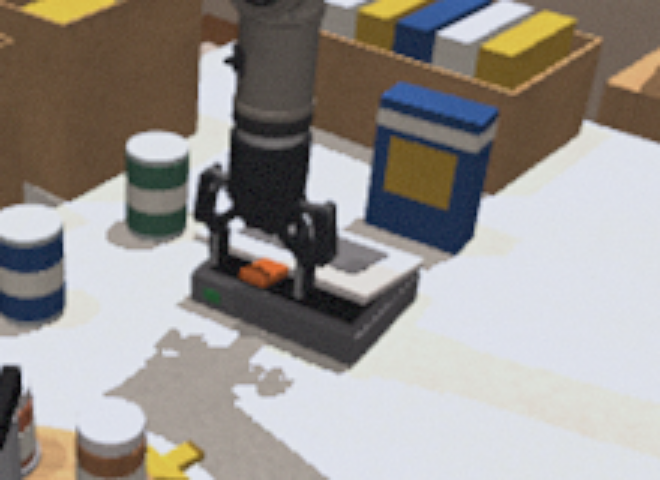

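The open fingers stand on either side of the orange tab (crop 265,272), clear of the lid. Next: grip and lift.

Run:
```python
from h import *
effector.set_gripper(0.0,45); s=r.state(); print(s["width"],s["wrist_force"])
for l in (21,29,37,45,53,61):
    p,M=tabpose(l,(l-13)*.64,1); hit=r.move_l(p,.08,rot=M,max_force=45); s=r.state(); print(l,hit,s["position"].round(3),p.round(3),s["wrist_force"].round(1),round(s["width"],3),round(s["time"],1))
    if hit: break
d=cam("side"); cv2.imwrite("pics/s2.png",cv2.resize(d["color"][100:260,220:440,::-1],None,fx=3,fy=3))
```

```text
0.33550588440754187 [ 2.97181513 -0.21641147  0.11186133]
21 False [ 0.531 -0.11   0.095] [ 0.53  -0.111  0.094] [ 3.4  1.7 -0.4] 0.341 4.9
29 False [ 0.532 -0.12   0.117] [ 0.531 -0.121  0.117] [4.4 2.6 0.6] 0.34 5.3
37 False [ 0.534 -0.133  0.139] [ 0.533 -0.134  0.138] [5.  1.4 1.2] 0.34 5.8
45 False [ 0.536 -0.149  0.158] [ 0.535 -0.149  0.157] [5.  1.5 0.7] 0.343 6.2
53 False [ 0.538 -0.166  0.174] [ 0.538 -0.167  0.174] [5.4 1.1 1.8] 0.342 6.7
61 False [ 0.541 -0.186  0.188] [ 0.541 -0.187  0.188] [4.8 0.9 1.3] 0.34 7.2
```

View pics/s2.png

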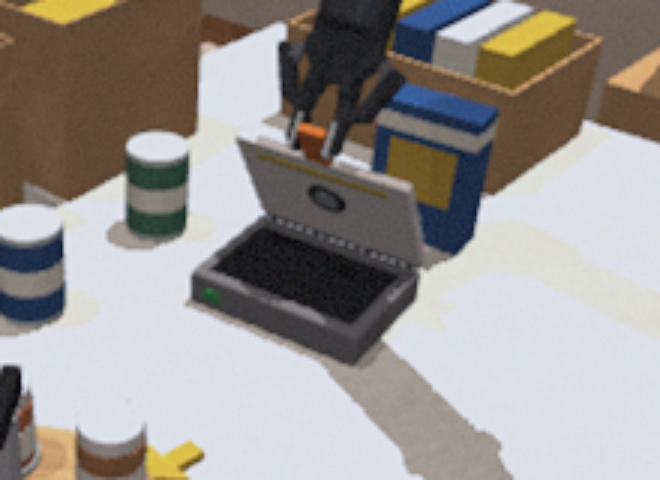

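The lid is up and the tab is still gripped (crop 312,140). I'll measure the angle from the lid's inner face before letting go.

```bash
cat >> h.py <<'E'
def lidangle():
    d=cam("side"); w=cloud(d)[145:190,300:364].reshape(-1,3); p=w[np.isfinite(w).all(1)]; q=(p-H); 
    p=p[(abs(q@HX)<.095)&(p[:,2]>.06)&(p[:,2]<.175)&(q@HY>-.03)&(q@HY<.17)]
    for _ in range(6):
        c=np.median(p,0); m=p.mean(0); n=np.linalg.svd(p-m,full_matrices=False)[2][2]; n*=np.sign(n[2]); e=(p-m)@n; k=abs(e)<max(.004,2*e.std()); p=p[k]
    return np.degrees(np.arctan2(-n@HY,n[2])),n@HX,len(p),e.std(),m
E
python3 - <<'E'
from h import *
print(lidangle())
E
```

```text
(np.float64(59.332095713075105), np.float64(-0.0028543494472458436), 1111, np.float64(0.0012141860168368706), array([ 0.54226986, -0.23521441,  0.12156517]))
```

Run:
```python
from h import *
effector.set_gripper(1.0)
p,M=tabpose(61,30.7,1,.12); print(r.move_l(p,.15,max_force=15))
r.goto(*dpose((.493,.256),.30,37)); print(lidangle()[:4],r.state()["time"],r.state()["position"])
d=cam("side"); save(d,"s3")
```

```text
False
(np.float64(59.35970207736399), np.float64(-0.0031964856774322342), 1114, np.float64(0.0012135208109674278)) 10.725 [0.49428789 0.25415403 0.29959628]
```

View pics/s3.png

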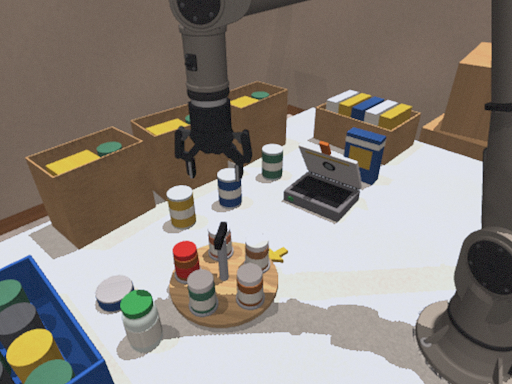

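The lid stands by itself at 59.4°. The gripper hangs over the handle (221,237), with the red jar at (186,260) and the arrow at (278,255). Next: descend, grip and turn by about -134°.

```bash
cat >> h.py <<'E'
def redarrow():
    d=cam("side"); w=cloud(d); box=(150,215,300,330)
    m=mask(d,(20,120,120),(33,255,255),(262,235,300,275)); u=np.argwhere(m)[:,::-1]; a=np.array([ray(d,*q,.01) for q in u])
    m=(mask(d,(0,150,60),(6,255,255),box)|mask(d,(172,150,60),(180,255,255),box))&(abs(w[:,:,2]-.114)<.006); p=w[m]
    return a.mean(0),len(a),p.mean(0) if len(p) else None,len(p),cv2.minEnclosingCircle(p[:,:2].astype(np.float32)) if len(p) else None
E
python3 - <<'E'
from h import *
print(redarrow())
print(r.move_l(dpose((.493,.256),.156,37)[0],.1,max_force=12))
effector.set_gripper(0.0,50); s=r.state(); print(s["width"],s["wrist_force"],s["position"],s["time"])
for a in (10,-20,-50,-80,-97.4):
    p,M=dpose((.493,.256),.156,a); hit=r.move_l(p,.15,rot=M,max_force=40); s=r.state(); print(a,hit,s["wrist_force"].round(1),s["position"].round(4),round(s["width"],3),round(s["time"],2))
    if hit: break
z=s["orientation"][:,2]; print(np.degrees(np.arctan2(z[1],z[0])))
print(redarrow()); save(cam("side"),"s4"); save(cam("top"),"t4")
E
```

```text
(array([0.46825625, 0.08925935, 0.01      ]), 147, array([0.55758337, 0.31257114, 0.11480202]), 317, ((0.5610123872756958, 0.3114434480667114), 0.02760872058570385))
False
0.17891600116228454 [-4.19616107 -3.15279409  4.70155571] [0.49165703 0.25489917 0.15612053] 13.0583
10 False [-3.6 -4.3  6. ] [0.4915 0.2548 0.1561] 0.173 13.68
-20 False [-4.6 -4.5  6.4] [0.4912 0.2548 0.1561] 0.178 14.36
-50 False [-5.2 -3.3  6.8] [0.4911 0.255  0.1561] 0.178 15.03
-80 False [-4.8 -3.5  4.9] [0.491  0.2552 0.1561] 0.175 15.71
-97.4 False [-5.6 -3.2  5.2] [0.491  0.2553 0.1561] 0.171 16.16
-97.40771327784279
(array([0.46799112, 0.08948226, 0.01      ]), 148, array([0.4741612 , 0.1712258 , 0.11502594]), 279, ((0.4759006202220917, 0.16895101964473724), 0.02707667089998722))
```

View pics/s4.png

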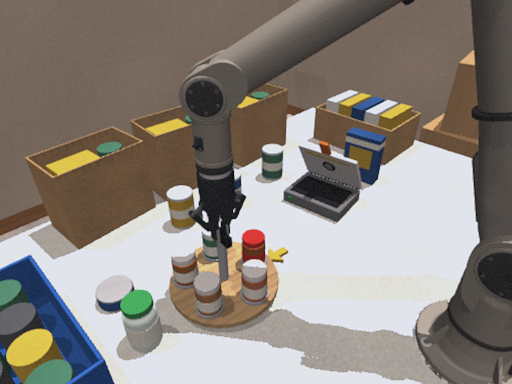

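View pics/t4.png

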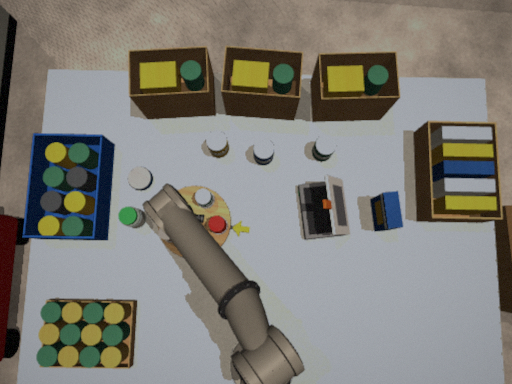

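Red jar (216,224 top; 253,243 side) now sits just inside the arrow (240,228 top), and the lid is still up. I'll use the top view for one finer check of the bearings.

Run:
```python
from h import *
d=cam("top"); w=cloud(d)
b=(205,213,230,236)
m=(mask(d,(0,150,50),(7,255,255),b)|mask(d,(172,150,50),(180,255,255),b)); k=m&(abs(w[:,:,2]-.114)<.007)
u=np.argwhere(k)[:,::-1].astype(np.float32); (cu,cv_),rad=cv2.minEnclosingCircle(u); cm=u.mean(0)
J1,J2=ray(d,cu,cv_,.114),ray(d,*cm,.114)
m=mask(d,(18,110,110),(34,255,255),(228,216,254,242)); ua=np.argwhere(m)[:,::-1]; a=np.array([ray(d,*q,.01) for q in ua])[:,:2]
ac=a.mean(0); v=np.linalg.svd(a-ac)[2][0]; v*=-np.sign(v[1]); rect=cv2.minAreaRect(a.astype(np.float32))
print(k.sum(),rad,J1,J2,"arrow",len(a),ac,np.degrees(np.arctan2(v[1],v[0])),rect)
for ax in((.493,.256),(.491,.2553),(.490,.257)):
    f=lambda p:np.degrees(np.arctan2(p[1]-ax[1],p[0]-ax[0])).round(2)
    print(ax,"jar",f(J1),f(J2),np.hypot(*(J2[:2]-ax)).round(4),"arrow",f(ac),np.hypot(*(ac-ax)).round(4))
print(r.state()["wrist_force"],lidangle()[0])
```

```text
198 8.153572082519531 [0.48055903 0.16717796 0.114     ] [0.480049   0.16670584 0.114     ] arrow 111 [0.47198262 0.09141211] -104.78306574416918 ((0.4802510142326355, 0.09588153660297394), (0.07618454843759537, 0.04631056264042854), 43.388702392578125)
(0.493, 0.256) jar -97.97 -98.25 0.0902 arrow -97.28 0.1659
(0.491, 0.2553) jar -96.76 -97.05 0.0893 arrow -96.62 0.165
(0.49, 0.257) jar -96.0 -96.29 0.0908 arrow -96.21 0.1666
[-5.85568656 -2.75192616  5.29489098] 59.28326278283821
```

Run:
```python
from h import *
s=r.state(); print(s["time"],s["width"],s["qvel"].round(2)); ticket.job_done()
```

```text
16.4083 0.1750395694443622 [-0.03  0.02  0.07  0.02  0.03 -0.01  0.05]
the job is handed in; nothing more can be done
```

The job is handed in at 16.4 s of robot time. The lid is standing open, the red-lidded jar is at the arrow, and the gripper is still holding the turntable.

- **Lid:** I gripped the orange tab from its sides, raised the lid along its arc and let go. The side camera measured 59.3–59.4° both after release and again after the carousel turn.
- **Carousel:** I gripped the handle bar and turned it -134° in one go. The gripper was still closed on the bar and the arm was at rest when I handed in.
- **Jar position:** The two cameras disagree slightly on the last check. With the axis fitted from the jar's own motion, the top view puts the jar 0.1–0.4° past the arrow line (under 1 mm). The side view puts it 1–2° past (2–3 mm). I left it there.
- **Forces and other goods:** The highest wrist force I read was about 9 N, and no force-limited move stopped early. In the last pictures the goods on the table looked to be where they were at the start; I compared these by eye only.

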